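# Sweep the loose screw caps into the catch tray

## Task

With closed fingers, sweep the three loose screw caps across the raised grey drain board and over its edge so that they drop into the open white catch tray beside it (not onto the lidded box on the other side). Only push the caps along the board, never pick them up, and leave the two small vials standing where they are.

Things in the scene. Friction and masses are not known exactly. Their poses are not given: they have to be found in the camera images.
- board: fixed grey drain board on feet, 280 mm along its x, 260 mm along its y, flat top 45 mm above the table. Lips (5 mm wide, 8 mm high) run along its edges at x = +-140 mm; the edges at y = +-130 mm have no lip: one has the catch tray below it, the other the lidded box. Origin on the table under its centre, z up; turned up to 13 degrees about z
- tray: fixed open white catch tray, 280 x 110 x 28 mm high, wall and floor about 4 to 5 mm, long side along the board and tucked 8 mm under the board's open edge. Origin at the centre of its underside, on the table, 177 mm from the board's centre along the board's +y or -y; its axes are parallel to the board's
- lidbox: fixed closed box with a flat white lid crossed by seven thin grey ribs, 280 x 110 x 28 mm high, at the board's other open edge, 177 mm from the board's centre. Origin at the centre of its underside; nothing belongs on it
- cap_a: loose white plastic screw cap lying flat on the drain board, a ribbed disc 36 mm across and 14 mm high, about 12 to 23 g, slides freely. Origin at the centre of its underside. Caps and vials stand one to a lane, in any order, at x = -100, -50, 0, 50, 100 mm (within 4 mm) in the board's frame, so a straight push along the board's y meets nothing else
- cap_b: loose white plastic screw cap lying flat on the drain board, a ribbed disc 36 mm across and 14 mm high, about 12 to 23 g, slides freely. Origin at the centre of its underside. Caps and vials stand one to a lane, in any order, at x = -100, -50, 0, 50, 100 mm (within 4 mm) in the board's frame, so a straight push along the board's y meets nothing else
- cap_c: loose white plastic screw cap lying flat on the drain board, a ribbed disc 36 mm across and 14 mm high, about 12 to 23 g, slides freely. Origin at the centre of its underside. Caps and vials stand one to a lane, in any order, at x = -100, -50, 0, 50, 100 mm (within 4 mm) in the board's frame, so a straight push along the board's y meets nothing else
- cap_a_mid (a point): middle of cap_a: on its axis, 7 mm above its underside (so about 52 mm above the table while it lies on the board)
- cap_b_mid (a point): middle of cap_b: on its axis, 7 mm above its underside (so about 52 mm above the table while it lies on the board)
- cap_c_mid (a point): middle of cap_c: on its axis, 7 mm above its underside (so about 52 mm above the table while it lies on the board)
- vial_a: small clear sample vial with a yellow lid standing on the drain board, 24 mm across, 37 mm tall, easily tipped, to be left alone. Origin at the centre of its underside
- vial_b: small clear sample vial with a yellow lid standing on the drain board, 24 mm across, 37 mm tall, easily tipped, to be left alone. Origin at the centre of its underside
There are look-alikes about, which are no part of the job. What is shaped like the cap_b but brown is not meant. What is shaped like the cap_c but orange is not meant.

How it is judged (in metres and radians):
At the end, for the whole second after the job is handed in: The middles of all three caps lie within the catch tray's outline and lower than 36 mm above the table, the caps are at rest (under 20 mm/s), and both vials stand within 12 mm of where they began, tilted less than 0.25 rad (x of cap_a_mid in the frame of tray between -0.138 and 0.138 m and y of cap_a_mid in the frame of tray between -0.053 and 0.053 m and height (world z) of each of cap_a_mid, cap_b_mid, cap_c_mid below 0.036 m and linear speed of each of cap_a, cap_b, cap_c below 0.02 m/s and x of cap_b_mid in the frame of tray between -0.138 and 0.138 m and y of cap_b_mid in the frame of tray between -0.053 and 0.053 m and x of cap_c_mid in the frame of tray between -0.138 and 0.138 m and y of cap_c_mid in the frame of tray between -0.053 and 0.053 m and not (distance of vial_a from where it was at the start of the episode above 0.012 m or angle between vial_a's own z axis and vertical above 0.25 rad) and not (distance of vial_b from where it was at the start of the episode above 0.012 m or angle between vial_b's own z axis and vertical above 0.25 rad)); the robot touches nothing.
It fails at once if a cap was lifted: its middle rose above 72 mm over the table (20 mm higher than when it lies on the board) (height (world z) of any of cap_a_mid, cap_b_mid, cap_c_mid above 0.072 m).
It fails at once if a vial was shifted more than 12 mm or tilted more than 0.25 rad ((distance of vial_a from where it was at the start of the episode above 0.012 m or angle between vial_a's own z axis and vertical above 0.25 rad) or (distance of vial_b from where it was at the start of the episode above 0.012 m or angle between vial_b's own z axis and vertical above 0.25 rad)).
It also fails if it takes over 48 s, if anything falls off the work surface, if the arm or the gripper's body presses on something with over 40 N, if the wrist force passes 120 N, or if a joint passes its speed limit or range.

## Robot

A 6-joint arm with a two-finger parallel gripper is mounted at the origin on the work surface. World frame = base frame: x ahead of the robot, y to its left, z up, the work surface at z = 0. Lengths are in mm, angles in rad, forces in N, time in s.
With the tool pointing down it reaches from about 300 to 875 mm from the base axis. Payload 6.4 kg.
Tool frame: the origin (TCP) lies at the very end of the fingers, on their centre line; the grasp point (between the pads) lies 19 mm behind it; z points along the fingers, y is the direction in which the jaws open and shut (so a half turn about z gives the same grasp; the last joint's range is limited). The gripper opens to 88 mm and grips with 3 to 60 N. Pads are 18 mm wide; open, the fingers measure 123 mm over their backs; the gripper's body (75 mm by 187 mm) begins 45 mm behind the grasp point.
Start: joints at [1.11, 0.181, 1.607, -0, 1.354, -0.206], TCP at [144.917, 556.453, 238.714] pointing down, gripper open.
Joint ranges: [-2.99, 2.99], [-0.89, 2.07], [0.3, 2.58], [-1.14, 4.28], [0, 2.63], [-3.12, 3.12]. Speed limits (rad/s): [2.57, 2.57, 3.01, 3.14, 3.14, 3.14].

## Interface

Orientations are given as a rotation vector (axis times angle).
In Python, from bench import readout, viewer, job gives the robot as it stands.
- The arm moves only by the tool step_arm, never from a script. Its argument "steps" is a list of rows, each an object with "linear": the shift along the world's x, y, z in m, a list of three; "roll": the turn about the world's z in degrees; "fingers": the opening, from 0 (shut) to 1 (fully open). In form: [{"linear": [x, y, z], "roll": roll, "fingers": fingers}, ...]. A call has 1 to 12 rows; each row is the pose to reach, as a shift and turn from the pose commanded when the call began; what a row does not reach only later rows make up. A row lasts 1/8 s, in which the tool goes at most 62.5 mm and 10.7 degrees, less where a joint would pass 70% of its speed; a pose out of reach is approached as far as the arm can. A call with a gripper value outside its range is refused whole. The fingers move at their own pace and stop on an object; "force" is the grip in N (left out, the last holds). Time passes only in rows, so rows that repeat a pose let the fingers close. It gives the time, the measured TCP pose, the force and the opening at its end, in the units of the state.
- readout.get_state(): the state, without advancing time (a new reading comes with each control period).
- viewer.camera(name): name is "scene" or "top" or "wrist"; returns a dict with "img" (480x640x3 uint8, red, green, blue), "z_map" (480x640 float32, mm along the optical axis (not along the pixel's ray), 0 where there is no reading), "fx", "fy", "cx", "cy" (pixels), "rvec" (rotation vector, rad) and "tvec" (3), from world to camera coordinates, as OpenCV has them. Camera axes: x right, y down, z forward; pixel columns grow to the right and rows downward; lengths in mm; the calibration is good to about 2 mm. A picture is of the moment at which its call begins.
- job.job_done(): hands the job in, once; it reports no verdict.
The state is a dict: "t": time; "q": joint angles; "qd": joint speeds; "effort": joint torques, N m; "tool_pos": TCP position; "tool_rot": TCP orientation; "ft_force": force on the tool from outside, world axes, zero at the start; "wrist_torque": the same for the moment, N m; "gripper_width": opening from 0.0 (shut) to 1.0 (fully open).
Only numpy, scipy, OpenCV 4.12 (cv2) and the standard library are available. Lean on these libraries where they do the work, as an engineer would, in place of code of your own. Each camera call takes 0.05 s, during which the arm holds its last target.

## Working session

There is one attempt and no reset: what is moved stays moved. The work goes in short steps, Python scripts to look and compute and a tool call to move; the robot and the scene stay as the last step left them, time stands still between calls to the robot, and variables do not carry over. Pictures are saved under pics/ and viewed, and the job is handed in when it is done.

Besides the shell and the picture viewer there is one more tool, called after "Emit:" in YAML: its name, and indented under it one key for each argument. step_arm: Moves the arm, as the interface text tells. Its arguments: {"type":"object","properties":{"steps":{"type":"array"},"force":{"type":"number"}},"required":["steps"]}

```bash
mkdir -p pics; ls; python3 - <<'E'
from bench import readout, viewer
import cv2,numpy as np,pickle
s=readout.get_state(); print(s['t'],s['tool_pos'],s['tool_rot'],s['gripper_width'])
d={}
for n in ['top','scene']:
    c=viewer.camera(n); d[n]=c; cv2.imwrite(f'pics/{n}0.png',c['img'][:,:,::-1]); print(n,c['fx'],c['cx'],c['rvec'],c['tvec'])
pickle.dump(d,open('v0.pkl','wb'))
E
```

```text
pics
0.0 [144.67262329 555.93790054 237.80437069] [-3.99114292e-01 -3.11556555e+00  2.65584241e-03] 0.9991975307457741
top 491.947843699253 312.3556080144723 [ 2.12806566 -2.1427655   0.22461414] [ 12.89820822 577.22813464 723.40030013]
scene 481.80276983708023 316.991869272088 [ 1.63911244  1.72109493 -0.8639121 ] [  29.38214639 -304.64621991 1146.01020551]
```

View pics/top0.png

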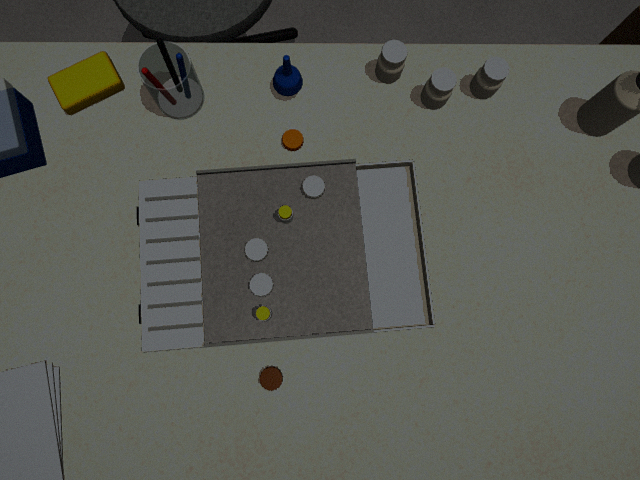

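View pics/scene0.png

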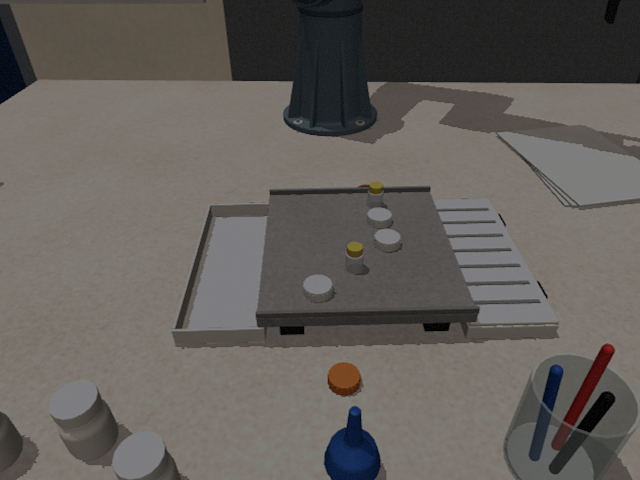

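The top view shows three white caps on the board at (313,187), (256,250) and (261,285), with vials at (285,213) and (263,313). The tray is open on the right, and the ribbed lidded box is on the left. Things that could be mistaken for caps are the orange cap at (292,140), the brown cap at (271,378), and the white bottle lids at (393,50), (441,82) and (492,72). All of these are off the board, so I choose the three white discs on it.

```bash
cat > h.py <<'E'
import numpy as np,cv2
def ray(c,u,v,z):
    R,_=cv2.Rodrigues(np.array(c['rvec'],float)); t=np.array(c['tvec'],float)
    d=R.T@np.array([(u-c['cx'])/c['fx'],(v-c['cy'])/c['fy'],1]); o=-R.T@t
    return o+d*(z-o[2])/d[2]
E
python3 - <<'E'
import pickle,cv2,numpy as np
from h import ray
c=pickle.load(open('v0.pkl','rb'))['top']; im=c['img']
hsv=cv2.cvtColor(im,cv2.COLOR_RGB2HSV)
crop=im[150:350,180:440]; cv2.imwrite('pics/crop0.png',cv2.resize(crop,None,fx=3,fy=3)[:,:,::-1])
# board top via depth -> world z
R,_=cv2.Rodrigues(np.array(c['rvec'])); t=np.array(c['tvec'])
vv,uu=np.mgrid[:480,:640]; Z=c['z_map']
P=np.stack([(uu-c['cx'])/c['fx']*Z,(vv-c['cy'])/c['fy']*Z,Z],-1)
W=(P-t)@R
h=W[...,2]; 
for p in [(230,220),(313,187),(256,250),(261,285),(285,213),(263,313),(400,250),(170,230),(600,300)]: print(p,W[p[1],p[0]].round(1))
m=((h>40)&(h<58)&(Z>0)).astype(np.uint8); m[:150]=0;m[360:]=0;m[:,:180]=0;m[:,440:]=0
m=cv2.morphologyEx(m,cv2.MORPH_OPEN,np.ones((5,5)))
cs=max(cv2.findContours(m,0,2)[0],key=cv2.contourArea)
pts=cs[:,0,:]; w=np.array([ray(c,u,v,45)[:2] for u,v in pts]).astype(np.float32)
r=cv2.minAreaRect(w); print('board',r); print(cv2.boxPoints(r).round(1))
box=cv2.boundingRect(cs);print(box)
reg=np.zeros_like(m); cv2.fillPoly(reg,[cv2.convexHull(cs)],1); reg=cv2.erode(reg,np.ones((5,5)))
wm=((hsv[...,2]>110)&(hsv[...,1]<60)&(reg>0)).astype(np.uint8)
ym=((hsv[...,1]>150)&(hsv[...,0]>20)&(hsv[...,0]<40)&(reg>0)).astype(np.uint8)
for nm,mm,z in[('cap',wm,59),('vial',ym,82)]:
    for k in cv2.findContours(mm,0,2)[0]:
        if cv2.contourArea(k)<60: continue
        (u,v),rad=cv2.minEnclosingCircle(k); x=ray(c,u,v,z); print(nm,u,v,rad,x.round(1),'diam',np.linalg.norm(ray(c,u+rad,v,z)-ray(c,u-rad,v,z)).round(1))
E
```

```text
(230, 220) [606.9 140.4  44.2]
(313, 187) [657.3   7.3  58.2]
(256, 250) [555.7  97.   58.2]
(261, 285) [501.3  88.8  57.1]
(285, 213) [609.5  51.3  80.4]
(263, 313) [457.9  83.5  81.1]
(400, 250) [ 563.  -139.3    4.8]
(170, 230) [594.5 239.9  26.3]
(600, 300) [ 477.3 -472.9    0. ]
board ((559.4359741210938, 56.05625915527344), (282.795654296875, 259.7006530761719), 4.345777988433838)
[[408.6 174.8]
 [428.3 -84.1]
 [710.3 -62.7]
 [690.6 196.2]]
(197, 159, 176, 188)
vial 262.5 312.7727355957031 6.936954498291016 [458.2  84.2  82. ] diam 20.4
vial 284.67242431640625 211.70689392089844 6.837123394012451 [611.1  51.7  82. ] diam 20.9
```

View pics/crop0.png

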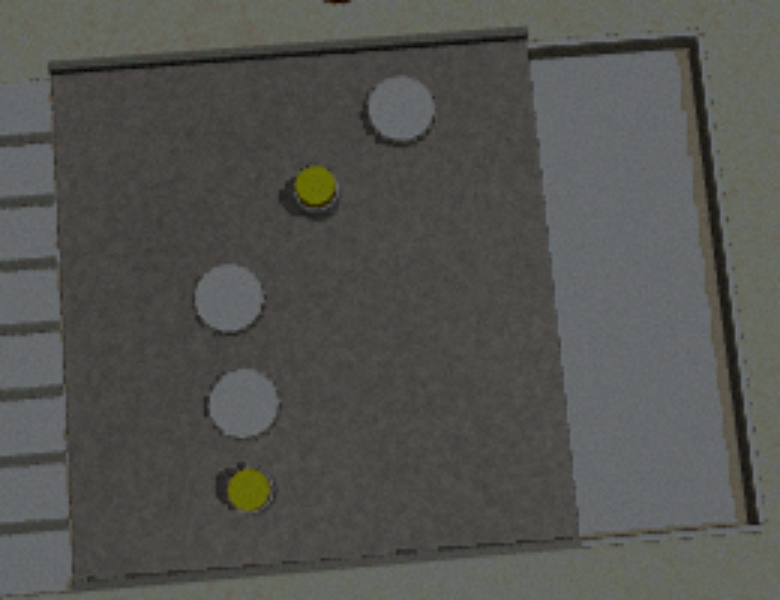

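The crop confirms three white caps, two yellow-lidded vials, and the tray on the right (world −y). I'll measure the caps with a lower brightness threshold and express everything in the board frame.

```bash
python3 - <<'E'
import pickle,cv2,numpy as np
from h import ray
c=pickle.load(open('v0.pkl','rb'))['top']; im=c['img']
hsv=cv2.cvtColor(im,cv2.COLOR_RGB2HSV)
print(hsv[250,256],hsv[220,230])
g=(hsv[...,2]>112-0) if 0 else None
t=(int(hsv[250,256,2])+int(hsv[220,230,2]))//2
m=((hsv[...,2]>t)&(hsv[...,1]<60)).astype(np.uint8)
reg=np.zeros_like(m); cv2.fillPoly(reg,[np.array([[204,180],[350,172],[362,320],[210,335]])],1); m&=reg
a=np.radians(4.35); X=np.array([np.cos(a),np.sin(a)]);Y=np.array([-np.sin(a),np.cos(a)]);C=np.array([559.4,56.0])
L=[]
for k in cv2.findContours(m,0,2)[0]:
    if cv2.contourArea(k)<200: continue
    (u,v),r=cv2.minEnclosingCircle(k); p=ray(c,u,v,59); L.append(('cap',p,r*2/c['fx']*(ray(c,u,v,59)[2]*0+np.linalg.norm(ray(c,u+r,v,59)-ray(c,u-r,v,59))/(2*r))*c['fx']))
for u,v in [(262.5,312.8),(284.7,211.7)]: L.append(('vial',ray(c,u,v,82),0))
for n,p,dm in L:
    q=p[:2]-C; print(n,p.round(1),'diam',round(dm,1),'board',(q@X).round(1),(q@Y).round(1))
from bench import readout
from scipy.spatial.transform import Rotation as R
print(R.from_rotvec(readout.get_state()['tool_rot']).as_matrix().round(3))
print(X,Y)
E
```

```text
[103  17 107] [11 28 73]
cap [502.6  88.9  59. ] diam 35.4 board -54.1 37.1
cap [557.6  97.2  59. ] diam 34.8 board 1.4 41.2
cap [660.    6.7  59. ] diam 34.6 board 96.6 -56.7
vial [458.2  84.2  82. ] diam 0 board -98.8 35.8
vial [611.1  51.7  82. ] diam 0 board 51.2 -8.2
[[-0.968  0.252 -0.001]
 [ 0.252  0.968 -0.001]
 [ 0.    -0.002 -1.   ]]
[0.99711932 0.07584891] [-0.07584891  0.99711932]
```

The lanes match the description within about 4 mm: caps at x = −54, 1 and 97, vials at −99 and 51. The tray is on board −y, and pushes go along world (0.076, −0.997). I'll go high to behind the middle cap, close the fingers and turn so that the jaw axis lies across the push.

Emit:
step_arm:
  steps:
    - {"linear":[0.04,-0.042,0],"roll":-7,"fingers":0}
    - {"linear":[0.08,-0.084,0],"roll":-14,"fingers":0}
    - {"linear":[0.12,-0.126,0],"roll":-21,"fingers":0}
    - {"linear":[0.16,-0.168,0],"roll":-28,"fingers":0}
    - {"linear":[0.2,-0.21,0],"roll":-35,"fingers":0}
    - {"linear":[0.24,-0.252,0],"roll":-42,"fingers":0}
    - {"linear":[0.28,-0.294,-0.02],"roll":-49,"fingers":0}
    - {"linear":[0.32,-0.336,-0.04],"roll":-56,"fingers":0}
    - {"linear":[0.36,-0.378,-0.06],"roll":-63,"fingers":0}
    - {"linear":[0.4,-0.42,-0.08],"roll":-71,"fingers":0}
    - {"linear":[0.41,-0.42,-0.1],"roll":-71,"fingers":0}
    - {"linear":[0.41,-0.42,-0.1],"roll":-71,"fingers":0}

```text
t: 1.6
tool_pos: [553.8, 135.7, 136.5]
tool_rot: [-2.134, -2.301, 0.005]
ft_force: [-0.3, 0.6, -0.0]
gripper_width: 0.001
```

```bash
python3 - <<'E'
from bench import viewer
import cv2
for n in ['scene','wrist']:
    c=viewer.camera(n); cv2.imwrite(f'pics/{n}1.png',c['img'][:,:,::-1])
E
```

```text
(no output)
```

View pics/scene1.png

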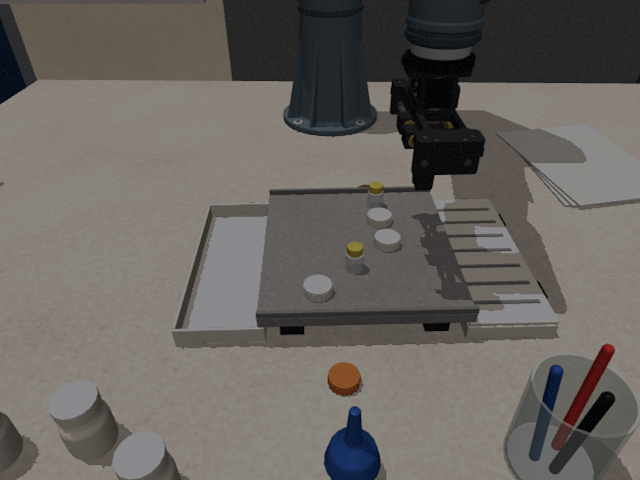

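View pics/wrist1.png

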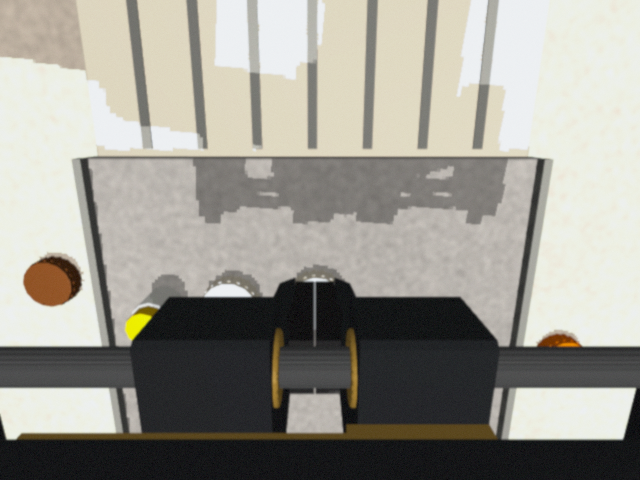

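```bash
python3 - <<'E'
from bench import viewer
import cv2,numpy as np
c=viewer.camera('wrist')
K=np.array([[c['fx'],0,c['cx']],[0,c['fy'],c['cy']],[0,0,1]])
P=np.array([[554,136,137],[557.6,97.2,59],[557.6,115,59],[502.6,88.9,59],[502.6,106,59.],[458,84,82],[553,136,45.]],float)
print(cv2.projectPoints(P,np.array(c['rvec']),np.array(c['tvec']),K,None)[0][:,0].round(0))
R=cv2.Rodrigues(np.array(c['rvec']))[0];print((-R.T@np.array(c['tvec'])).round(0))
E
```

```text
[[315. 301.]
 [316. 305.]
 [318. 278.]
 [228. 310.]
 [229. 285.]
 [142. 331.]
 [313. 239.]]
[548. 205. 285.]
```

Projected cap and vial positions agree with the wrist view: the cap's edge is predicted at row 278 and seen at about 275. The landing spot at (313,239) is clear. I'll descend behind the cap.

Emit:
step_arm:
  steps:
    - {"linear":[0,0,-0.03],"roll":0,"fingers":0}
    - {"linear":[0,0,-0.06],"roll":0,"fingers":0}
    - {"linear":[0,0,-0.08],"roll":0,"fingers":0}
    - {"linear":[0,0,-0.087],"roll":0,"fingers":0}
    - {"linear":[0,0,-0.087],"roll":0,"fingers":0}

```text
t: 2.38
tool_pos: [555.0, 137.0, 52.4]
tool_rot: [2.133, 2.306, 0.001]
ft_force: [1.3, 0.2, -0.5]
gripper_width: 0.004
```

Emit:
step_arm:
  steps:
    - {"linear":[0.001,-0.01,-0.002],"roll":0,"fingers":0}
    - {"linear":[0.002,-0.02,-0.002],"roll":0,"fingers":0}
    - {"linear":[0.003,-0.035,-0.002],"roll":0,"fingers":0}
    - {"linear":[0.004,-0.05,-0.002],"roll":0,"fingers":0}
    - {"linear":[0.005,-0.065,-0.002],"roll":0,"fingers":0}
    - {"linear":[0.006,-0.08,-0.002],"roll":0,"fingers":0}
    - {"linear":[0.007,-0.095,-0.002],"roll":0,"fingers":0}
    - {"linear":[0.008,-0.11,-0.002],"roll":0,"fingers":0}
    - {"linear":[0.0095,-0.125,-0.002],"roll":0,"fingers":0}
    - {"linear":[0.0105,-0.14,-0.002],"roll":0,"fingers":0}

```text
t: 3.62
tool_pos: [565.5, -4.6, 49.7]
tool_rot: [2.134, 2.305, 0.0]
ft_force: [0.0, 0.5, -0.6]
gripper_width: 0.004
```

```bash
python3 - <<'E'
from bench import viewer
import cv2
for n in ['scene']:
    c=viewer.camera(n); cv2.imwrite(f'pics/{n}2.png',c['img'][:,:,::-1])
E
```

```text
(no output)
```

View pics/scene2.png

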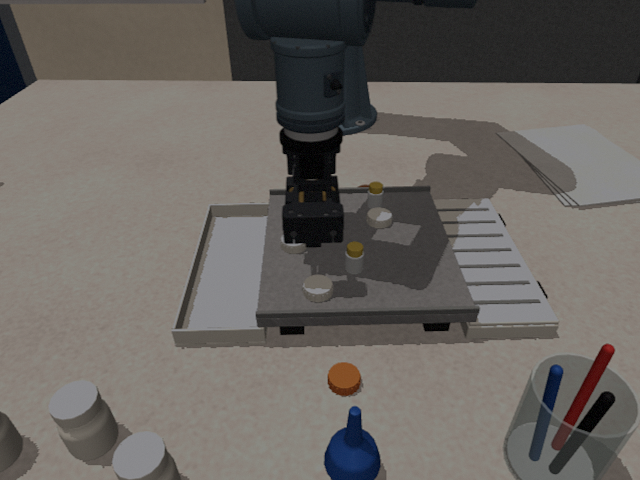

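The middle cap is moving ahead of the fingers, at about (294,245), and the vial at (355,258) is still standing. I'll carry on over the edge.

Emit:
step_arm:
  steps:
    - {"linear":[0.001,-0.012,0],"roll":0,"fingers":0}
    - {"linear":[0.002,-0.025,0],"roll":0,"fingers":0}
    - {"linear":[0.003,-0.04,0],"roll":0,"fingers":0}
    - {"linear":[0.004,-0.055,0],"roll":0,"fingers":0}
    - {"linear":[0.005,-0.07,0],"roll":0,"fingers":0}
    - {"linear":[0.006,-0.077,0],"roll":0,"fingers":0}
    - {"linear":[0.006,-0.077,0],"roll":0,"fingers":0}
    - {"linear":[0.006,-0.077,0],"roll":0,"fingers":0}

```text
t: 4.68
tool_pos: [571.3, -80.2, 49.6]
tool_rot: [-2.134, -2.305, 0.0]
ft_force: [0.5, -0.2, 0.0]
gripper_width: 0.006
```

```bash
python3 - <<'E'
from bench import viewer
import cv2
for n in ['scene']:
    c=viewer.camera(n); cv2.imwrite(f'pics/{n}3.png',c['img'][:,:,::-1])
E
```

```text
(no output)
```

View pics/scene3.png

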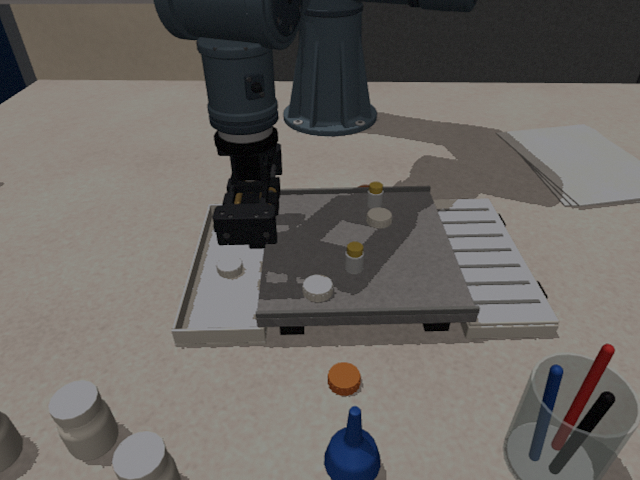

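The first cap lies in the tray at (230,265). Next I'll lift and go behind the cap in lane −54.

Emit:
step_arm:
  steps:
    - {"linear":[0,0,0.04],"roll":0,"fingers":0}
    - {"linear":[0,0,0.09],"roll":0,"fingers":0}
    - {"linear":[-0.02,0.05,0.09],"roll":0,"fingers":0}
    - {"linear":[-0.035,0.1,0.09],"roll":0,"fingers":0}
    - {"linear":[-0.055,0.15,0.09],"roll":0,"fingers":0}
    - {"linear":[-0.07,0.2,0.09],"roll":0,"fingers":0}
    - {"linear":[-0.072,0.211,0.09],"roll":0,"fingers":0}
    - {"linear":[-0.072,0.211,0.09],"roll":0,"fingers":0}
    - {"linear":[-0.072,0.211,0.05],"roll":0,"fingers":0}
    - {"linear":[-0.072,0.211,0.015],"roll":0,"fingers":0}
    - {"linear":[-0.072,0.211,0],"roll":0,"fingers":0}
    - {"linear":[-0.072,0.211,0],"roll":0,"fingers":0}

```text
t: 6.22
tool_pos: [499.2, 129.5, 49.0]
tool_rot: [-2.135, -2.303, 0.002]
ft_force: [0.5, -0.1, -0.4]
gripper_width: 0.003
```

Emit:
step_arm:
  steps:
    - {"linear":[0.001,-0.01,0],"roll":0,"fingers":0}
    - {"linear":[0.002,-0.02,0],"roll":0,"fingers":0}
    - {"linear":[0.003,-0.035,0],"roll":0,"fingers":0}
    - {"linear":[0.004,-0.05,0],"roll":0,"fingers":0}
    - {"linear":[0.005,-0.065,0],"roll":0,"fingers":0}
    - {"linear":[0.006,-0.08,0],"roll":0,"fingers":0}
    - {"linear":[0.007,-0.095,0],"roll":0,"fingers":0}
    - {"linear":[0.008,-0.11,0],"roll":0,"fingers":0}
    - {"linear":[0.0095,-0.125,0],"roll":0,"fingers":0}
    - {"linear":[0.0105,-0.14,0],"roll":0,"fingers":0}
    - {"linear":[0.0115,-0.15,0],"roll":0,"fingers":0}

```text
t: 7.6
tool_pos: [511.0, -20.6, 49.7]
tool_rot: [2.135, 2.305, -0.0]
ft_force: [-0.1, 0.2, 0.0]
gripper_width: 0.002
```

```bash
python3 - <<'E'
from bench import viewer
import cv2
for n in ['scene']:
    c=viewer.camera(n); cv2.imwrite(f'pics/{n}4.png',c['img'][:,:,::-1])
E
```

```text
(no output)
```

View pics/scene4.png

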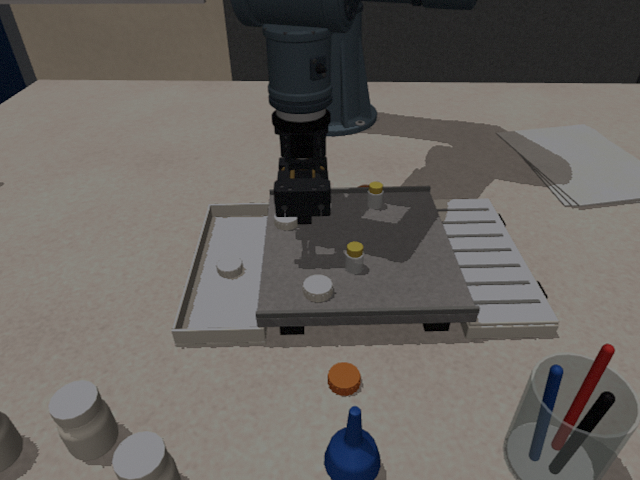

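The second cap is being pushed, at (287,222), and both vials are standing. I'll finish this push, then go high to the third cap.

Emit:
step_arm:
  steps:
    - {"linear":[0.001,-0.012,0],"roll":0,"fingers":0}
    - {"linear":[0.002,-0.025,0],"roll":0,"fingers":0}
    - {"linear":[0.003,-0.04,0],"roll":0,"fingers":0}
    - {"linear":[0.004,-0.055,0],"roll":0,"fingers":0}
    - {"linear":[0.005,-0.066,0],"roll":0,"fingers":0}
    - {"linear":[0.005,-0.066,0],"roll":0,"fingers":0}
    - {"linear":[0.005,-0.066,0],"roll":0,"fingers":0}

```text
t: 8.52
tool_pos: [515.8, -85.4, 49.6]
tool_rot: [-2.134, -2.305, -0.0]
ft_force: [0.6, 0.2, 1.2]
gripper_width: 0.005
```

Emit:
step_arm:
  steps:
    - {"linear":[0,0,0.04],"roll":0,"fingers":0}
    - {"linear":[0,0,0.09],"roll":0,"fingers":0}
    - {"linear":[0.035,0.034,0.09],"roll":0,"fingers":0}
    - {"linear":[0.07,0.068,0.09],"roll":0,"fingers":0}
    - {"linear":[0.105,0.102,0.09],"roll":0,"fingers":0}
    - {"linear":[0.141,0.135,0.09],"roll":0,"fingers":0}
    - {"linear":[0.141,0.135,0.09],"roll":0,"fingers":0}
    - {"linear":[0.141,0.135,0.09],"roll":0,"fingers":0}

```text
t: 9.52
tool_pos: [656.1, 49.9, 139.1]
tool_rot: [-2.133, -2.306, 0.002]
ft_force: [0.1, 0.6, -0.0]
gripper_width: 0.004
```

```bash
python3 - <<'E'
from bench import viewer
import cv2
for n in ['scene','wrist']:
    c=viewer.camera(n); cv2.imwrite(f'pics/{n}5.png',c['img'][:,:,::-1])
E
```

```text
(no output)
```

View pics/scene5.png

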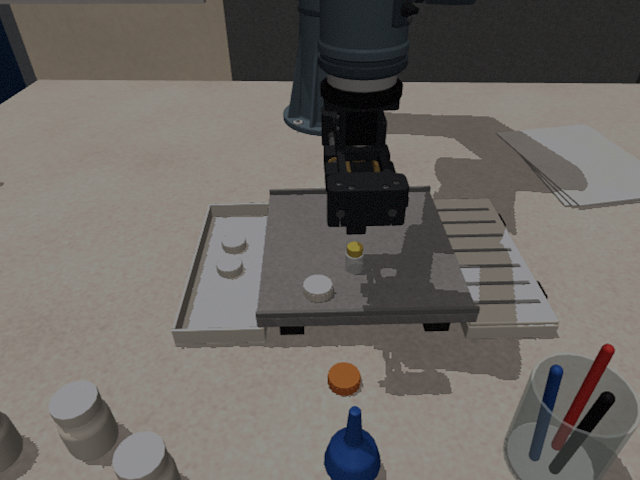

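View pics/wrist5.png

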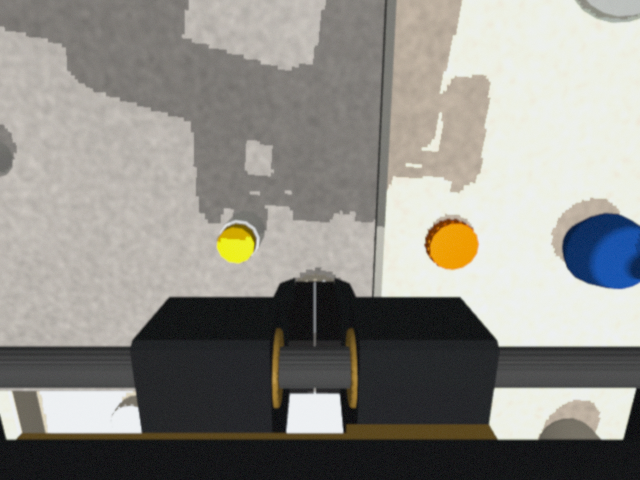

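Two caps are in the tray at (233,243) and (230,265). In the wrist view the vial at (237,243) is clear of the finger column at 280–350. I'll descend and push the third cap.

Emit:
step_arm:
  steps:
    - {"linear":[0.002,0,-0.03],"roll":0,"fingers":0}
    - {"linear":[0.002,0,-0.055],"roll":0,"fingers":0}
    - {"linear":[0.002,0,-0.08],"roll":0,"fingers":0}
    - {"linear":[0.002,0,-0.09],"roll":0,"fingers":0}
    - {"linear":[0.002,0,-0.09],"roll":0,"fingers":0}

```text
t: 10.25
tool_pos: [658.3, 48.9, 49.4]
tool_rot: [-2.135, -2.304, 0.001]
ft_force: [-0.4, -0.1, 0.0]
gripper_width: 0.004
```

Emit:
step_arm:
  steps:
    - {"linear":[0.001,-0.01,0],"roll":0,"fingers":0}
    - {"linear":[0.002,-0.02,0],"roll":0,"fingers":0}
    - {"linear":[0.003,-0.035,0],"roll":0,"fingers":0}
    - {"linear":[0.004,-0.05,0],"roll":0,"fingers":0}
    - {"linear":[0.005,-0.065,0],"roll":0,"fingers":0}
    - {"linear":[0.006,-0.08,0],"roll":0,"fingers":0}
    - {"linear":[0.007,-0.095,0],"roll":0,"fingers":0}
    - {"linear":[0.008,-0.11,0],"roll":0,"fingers":0}
    - {"linear":[0.009,-0.122,0],"roll":0,"fingers":0}
    - {"linear":[0.009,-0.122,0],"roll":0,"fingers":0}
    - {"linear":[0.009,-0.122,0],"roll":0,"fingers":0}

```text
t: 11.62
tool_pos: [667.8, -72.2, 49.6]
tool_rot: [-2.134, -2.305, -0.0]
ft_force: [0.1, 0.5, 0.2]
gripper_width: 0.006
```

```bash
python3 - <<'E'
from bench import viewer
import cv2
for n in ['scene']:
    c=viewer.camera(n); cv2.imwrite(f'pics/{n}6.png',c['img'][:,:,::-1])
E
```

```text
(no output)
```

View pics/scene6.png

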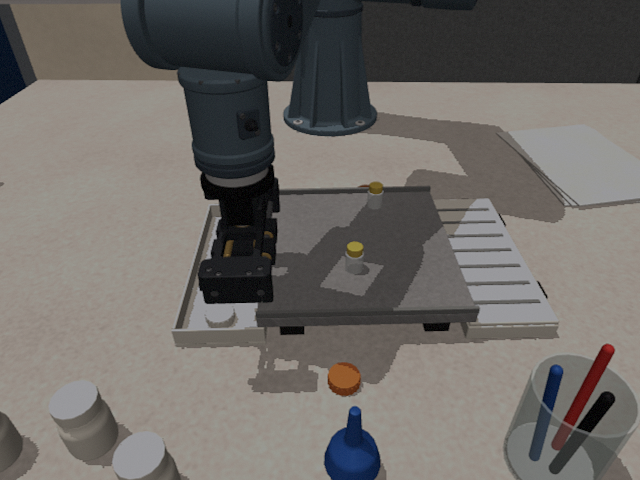

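The third cap is in the tray at (220,315). I'll lift straight up and then move aside for a final check.

Emit:
step_arm:
  steps:
    - {"linear":[0,0,0.04],"roll":0,"fingers":0}
    - {"linear":[0,0,0.09],"roll":0,"fingers":0}
    - {"linear":[0,0,0.14],"roll":0,"fingers":0}
    - {"linear":[-0.03,-0.05,0.15],"roll":0,"fingers":0}
    - {"linear":[-0.06,-0.1,0.15],"roll":0,"fingers":0}
    - {"linear":[-0.09,-0.15,0.15],"roll":0,"fingers":0}
    - {"linear":[-0.12,-0.2,0.15],"roll":0,"fingers":0}
    - {"linear":[-0.15,-0.25,0.15],"roll":0,"fingers":0}
    - {"linear":[-0.18,-0.3,0.15],"roll":0,"fingers":0}
    - {"linear":[-0.18,-0.3,0.15],"roll":0,"fingers":0}
    - {"linear":[-0.18,-0.3,0.15],"roll":0,"fingers":0}

```text
t: 13.05
tool_pos: [488.2, -371.9, 199.6]
tool_rot: [-2.134, -2.305, -0.001]
ft_force: [0.3, 1.3, -0.6]
gripper_width: -0.0
```

```bash
python3 - <<'E'
from bench import viewer,readout
import cv2,numpy as np
from h import ray
c=viewer.camera('top'); cv2.imwrite('pics/top7.png',c['img'][:,:,::-1])
hsv=cv2.cvtColor(c['img'],cv2.COLOR_RGB2HSV)
m=((hsv[...,1]>150)&(hsv[...,0]>20)&(hsv[...,0]<40)).astype(np.uint8);m[:170]=0
for k in cv2.findContours(m,0,2)[0]:
    if cv2.contourArea(k)<60: continue
    (u,v),r=cv2.minEnclosingCircle(k); print('vial',u,v,ray(c,u,v,82).round(1))
cv2.imwrite('pics/crop7.png',cv2.resize(c['img'][150:350,340:440],None,fx=3,fy=3)[:,:,::-1])
print(readout.get_state()['t'])
E
```

```text
vial 262.5 312.7727355957031 [458.2  84.2  82. ]
vial 284.67242431640625 211.70689392089844 [611.1  51.7  82. ]
13.1
```

View pics/top7.png

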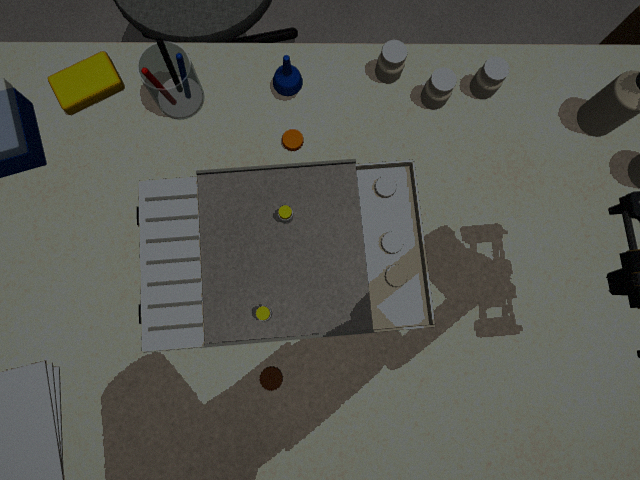

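View pics/crop7.png

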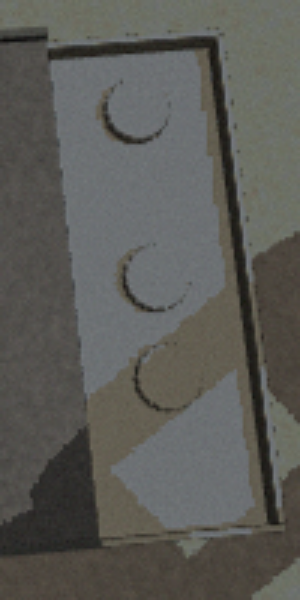

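All three caps lie flat inside the tray, at (386,187), (392,242) and (396,275). The vials are at the same pixels as at the start, and the arm is clear of everything.

```bash
python3 -c "
from bench import job; print(job.job_done())"
```

```text
the job is handed in; nothing more can be done
None
```

I swept the three white caps one at a time along their lanes with closed fingers. Each went over the tray-side edge, and I handed the job in shortly after 13 s of robot time. The system gave no verdict.

The last top view showed all three caps lying flat and well inside the tray. I judged this by eye and did not measure their positions in the tray's frame. Both vials were standing at the same measured positions as at the start, (458, 84) and (611, 52) mm. The arm was clear of everything and the measured forces stayed under about 2 N. None of the checks failed or disagreed.

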